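# Open the blue air valve under the studio shelf

## Task

I am about to start airbrushing: please open the blue-handled air valve under the front edge of the wire shelf all the way, so that its handle ends in line with the pipe. Leave the yellow-handled valve shut, do not disturb the jar, brush tin, tape roll and paint scraper lying about, and let go of the handle when you have finished.

Things in the scene. Friction and masses are not known exactly. Their poses are not given: they have to be found in the camera images.
- shelf: Fixed riser shelf of bright steel wire on four thin legs, 140 mm deep (x), 660 mm long (y). Origin on the bench under its centre; x points from its front edge (robot side, x = -70 mm) to its back. Underside 255 mm, top 267 mm above the bench. Paint pots up to 84 mm tall stand on it at x above -15 mm. One valve hangs under the front edge 140 mm either side of the middle; which colour is where varies.
- regulator (a point): Centre of the grey pressure regulator (48 mm wide) half-way along the 20 mm aluminium air pipe that hangs under the shelf, parallel to its front edge, 211 mm above the bench. Its round gauge (38 mm) reaches 26 mm in front of the shelf's edge; its bowl hangs down to 127 mm above the bench. The pipe ends in couplings 28 mm thick.
- blue_handle (a joint): Turn of the blue handle, rad: 0 shut (crosswise to the pipe, one wing to the front, one to the back), 1.571 fully open (in line with the pipe); firm stops at both ends. May start up to 0.2. Opens clockwise seen from above: the front wing swings to the shelf's +y. Needs about 0.2 N m (8 N pushed sideways 25 mm out on a wing); stays where left.
- blue_axis (a point): Point on the blue handle's vertical turning axis at the handle's mid-height: 165 mm above the bench, 90 mm below the shelf's underside, 5 mm behind its front edge. Does not turn; axes as the shelf's (x to the back, y along the pipe). The handle is a butterfly of two flat upright wings, 76 mm end to end, 9 mm thick (11 at the ends), 18 mm tall, on a 22 mm hub.
- blue_body (a point): Centre of the bright nickel-plated body of the blue-handled valve, in the pipe 46 mm above blue_axis: 33 mm thick, 64 mm long along the pipe, with a 20 mm thick stem down to the handle's hub.
- blue_wing (a point): Point in the middle of the blue handle's front wing, 26 mm out from the axis, at mid-height; it turns with the handle (its x axis points from the wing to the hub).
- yellow_handle (a joint): Turn of the yellow handle in rad, same build and sense as the blue one; starts shut at 0 and must stay so.
- yellow_axis (a point): The same point as blue_axis, for the yellow-handled valve.
- jar_mid (a point): Loose paint jar with a red lid, 56 mm across, 65 mm tall, on the bench under the shelf; its centre, half-way up.
- brush_tin: White tin 76 mm across and 100 mm tall with brushes standing in it up to 195 mm; loose on the bench under the shelf's +y end. Origin at the centre of its underside.
- tape_mid (a point): Green roll of tape lying flat, 90 mm across, 24 mm tall, loose on the bench under the shelf's -y end; its centre, half-way up.
- scraper_grip (a point): Paint scraper 210 mm long lying flat on the bench in front of the shelf, loose; the middle of its wooden handle.

How it is judged:
By the outcome, as a careful person would: the job done as asked, in the order asked, and still so for the second after the job is handed in, with the robot touching nothing.
It also fails if it takes over 32 s, if anything falls off the work surface, if the arm or the gripper's body presses on something with over 40 N, if the wrist force passes 120 N, or if a joint passes its speed limit or range.

## Robot

A 7-joint arm with a two-finger parallel gripper is mounted at the origin on the work surface. World frame = base frame: x ahead of the robot, y to its left, z up, the work surface at z = 0. Lengths are in mm, angles in rad, forces in N, time in s.
With the tool pointing down it reaches from about 400 to 875 mm from the base axis. Payload 4.4 kg.
Tool frame: the origin (TCP) lies at the very end of the fingers, on their centre line; the grasp point (between the pads) lies 19 mm behind it; z points along the fingers, y is the direction in which the jaws open and shut (so a half turn about z gives the same grasp; the last joint's range is limited). The gripper opens to 85 mm and grips with 20 to 120 N. Pads are 22 mm wide; open, the fingers measure 114 mm over their backs; the gripper's body (76 mm by 85 mm) begins 54 mm behind the grasp point. The pads swing forward as they close: fully open they stand 13 mm farther back than shut.
Start: joints at [1.282, 0.628, 0.038, 1.517, -0.027, 0.996, -0.02], TCP at [143.652, -633.942, 231.313] pointing down, gripper open.
Joint ranges: [-3.06, 3.06], [-0.37, 2.12], [-1.25, 1.32], [0.18, 2.47], [-1.1, 4.24], [0.23, 1.98], [-2.94, 2.94]. Speed limits (rad/s): [2.57, 2.57, 3.14, 3.14, 3.14, 3.14, 3.14].

## Interface

Orientations are given as [roll, pitch, yaw] about the fixed x, y, z axes, in that order (R = Rz(yaw) Ry(pitch) Rx(roll)).
In Python, from cell import read_state, get_image, calibration, finish_job gives the robot as it stands. The module is installed in compiled form; this text tells all that it offers.
- The arm moves only by the tool apply_moves, never from a script. Its argument "increments" is a list of rows, each an object of numbers: "tx", "ty", "tz": the shift along the world's x, y, z in m; "rx", "ry", "rz": the turn, a rotation vector about the world's x, y, z in units of 5 degrees (1.0 is 5 degrees); "claw": the finger opening in m, from 0 to 0.0854. In form: [{"tx": .., "ty": .., "tz": .., "rx": .., "ry": .., "rz": .., "claw": ..}, ...]. A call has 1 to 12 rows; each row is the pose to reach, as a shift and turn from the pose commanded when the call began; what a row does not reach only later rows make up. A row lasts 1/10 s, in which the tool goes at most 50 mm and 8.59 degrees, less where a joint would pass 70% of its speed; a pose out of reach is approached as far as the arm can. A call with a gripper value outside its range is refused whole. The fingers move at their own pace and stop on an object; the grip force is fixed at half the most. Time passes only in rows, so rows that repeat a pose let the fingers close. It gives the time, the measured TCP pose, the force and the opening at its end, in the units of the state.
- read_state(): the state, without advancing time (a new reading comes with each control period).
- get_image(name): name is "side" or "top" or "wrist"; returns the picture (480x640x3 uint8, red, green, blue); there is no depth.
- calibration(name): a dict with "camera_matrix" (3x3 intrinsics, pixels), "distortion" ([k1, k2, p1, p2, k3] as OpenCV has them; the pictures are not rectified), "origin" and "attitude" of the camera in the world. Camera axes: x right, y up, looking along -z (the intrinsics and any distortion apply to the point x, -y, -z); pixel columns grow to the right and rows downward; lengths in mm; the calibration is good to about 2 mm. A picture is of the moment at which its call begins: read the wrist's pose just before it. calibration takes no time and is no camera call; for the wrist camera it gives the pose at the moment of the call.
- finish_job(): hands the job in, once; it reports no verdict.
The state is a dict: "clock": time; "qpos": joint angles; "qd": joint speeds; "tau": joint torques, N m; "eef_pos": TCP position; "tool_rot": TCP orientation; "force": force on the tool from outside, world axes, zero at the start; "torque": the same for the moment, N m; "width": finger opening in mm.
Only numpy, scipy, OpenCV 4.12 (cv2) and the standard library are available. Lean on these libraries where they do the work, as an engineer would, in place of code of your own. Each camera call takes 0.05 s, during which the arm holds its last target. There are 200 camera calls.

## Working session

There is one attempt and no reset: what is moved stays moved. The work goes in short steps, Python scripts to look and compute and a tool call to move; the robot and the scene stay as the last step left them, time stands still between calls to the robot, and variables do not carry over. Pictures are saved under pics/ and viewed, about 8 in all and at most 12, crops included, and the job is handed in when it is done.

Besides the shell and the picture viewer there is one more tool, called after "Request:" as name(argument=value, ...), one argument or row to a line, values as JSON. apply_moves: Moves the arm, as the interface text tells. Its arguments: {"type":"object","properties":{"increments":{"type":"array"}},"required":["increments"]}

```bash
mkdir -p pics; cat > h.py <<'E'
import numpy as np, cv2
from cell import *
from scipy.spatial.transform import Rotation as R
def cal(n):
    c=calibration(n); K=np.array(c["camera_matrix"],float); D=np.array(c["distortion"],float); o=np.array(c["origin"],float)
    a=np.array(c["attitude"],float)
    A=a if a.shape==(3,3) else R.from_euler('xyz',a).as_matrix()
    return K,D,o,A
def ray(c,uv):
    K,D,o,A=c; p=cv2.undistortPoints(np.array([[uv]],float),K,D)[0,0]
    d=A@np.array([p[0],-p[1],-1]); return o,d/np.linalg.norm(d)
def onz(c,uv,z):
    o,d=ray(c,uv); return o+d*(z-o[2])/d[2]
def proj(c,P):
    K,D,o,A=c; q=(np.atleast_2d(P)-o)@A; q=q*[1,-1,-1]
    return cv2.projectPoints(q,np.zeros(3),np.zeros(3),K,D)[0][:,0]
def tri(c1,u1,c2,u2):
    o1,d1=ray(c1,u1);o2,d2=ray(c2,u2)
    t=np.linalg.lstsq(np.c_[d1,-d2],o2-o1,rcond=None)[0]
    a=o1+t[0]*d1;b=o2+t[1]*d2
    return (a+b)/2,np.linalg.norm(a-b)
E
python3 - <<'E'
from h import *
print(read_state()); 
for n in("side","top","wrist"):
    c=calibration(n);print(n,c)
    cv2.imwrite(f"pics/{n}0.png",get_image(n)[:,:,::-1])
E
```

```text
{'clock': 0.0, 'qpos': array([ 1.2822263 ,  0.6293857 ,  0.03841335,  1.51838211, -0.02700014,
        0.9962784 , -0.02002048]), 'qd': array([-0.00103001,  0.00092507, -0.00061668,  0.00137361,  0.00130976,
        0.00073167, -0.00154373]), 'tau': array([-7.11801613e-05, -5.63402188e+01,  1.22581758e+00, -1.93448585e+01,
        1.07946209e-02,  1.06764186e-02,  7.99497748e-07]), 'eef_pos': array([ 143.5105597 , -633.3127449 ,  230.35840266]), 'tool_rot': array([-3.13965625e+00,  1.09637112e-05,  2.22772293e-01]), 'force': array([ 0.22947811, -0.65672146, -0.2643549 ]), 'torque': array([ 0.0087673 , -0.00254595, -0.02059733]), 'width': 85.52289635337249}
side {'camera_matrix': array([[502.31456664,   0.        , 321.21821629],
       [  0.        , 502.31456664, 237.09615862],
       [  0.        ,   0.        ,   1.        ]]), 'distortion': array([-0.12240923,  0.        ,  0.        ,  0.        ,  0.        ]), 'origin': array([1124.69912845,  114.96553159, 1060.89516441]), 'attitude': array([0.5315442 , 0.00836027, 1.71057141])}
top {'camera_matrix': array([[555.61793052,   0.        , 318.52119346],
       [  0.        , 555.61793052, 243.70055058],
       [  0.        ,   0.        ,   1.        ]]), 'distortion': array([-0.04642998,  0.        ,  0.        ,  0.        ,  0.        ]), 'origin': array([ 556.91099595,   28.69093422, 1356.7150477 ]), 'attitude': array([ 0.03031092, -0.01841134, -1.58371099])}
wrist {'camera_matrix': array([[343.65007915,   0.        , 319.85925013],
       [  0.        , 343.65007915, 241.04680647],
       [  0.        ,   0.        ,   1.        ]]), 'distortion': array([-0.02990472,  0.        ,  0.        ,  0.        ,  0.        ]), 'origin': array([ 215.93169764, -618.61193428,  371.51827541]), 'attitude': array([-0.29119095,  0.002163  , -1.34838895])}
```

View pics/side0.png

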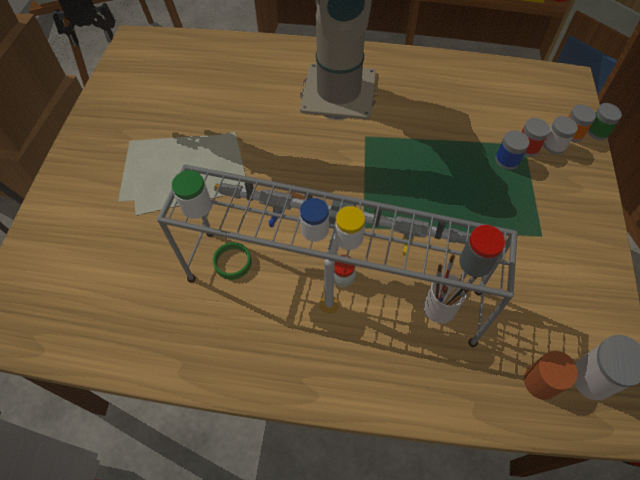

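View pics/top0.png

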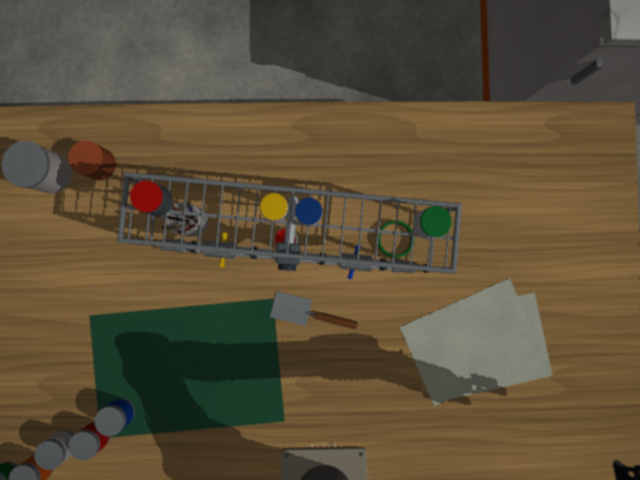

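```bash
python3 - <<'E'
from h import *
c=cal("top"); s=cal("side")
P=[onz(c,u,262)[:2] for u in[(121,241),(457,271),(125,175),(460,204)]]
for p in P: print(p.round(1))
print("corners side",proj(s,[[*p,262] for p in P]).round(0).tolist())
cen=np.mean(P,0); y=(P[0]-P[1]+P[2]-P[3]); yaw=np.arctan2(-y[0],y[1]); print("shelf",cen,yaw, np.linalg.norm(y)/2)
Rz=R.from_euler('z',yaw).as_matrix()
def sh(x,y_,z): return np.array([*cen,0])+Rz@[x,y_,z]
for sy in(140,-140,0): print(sy,sh(-65,sy,165).round(1),proj(c,sh(-65,sy,165)).round(1),proj(s,sh(-65,sy,165)).round(1))
im=cv2.imread("pics/top0.png");h=cv2.cvtColor(im,cv2.COLOR_BGR2HSV)
for n,lo,hi in(("blue",(105,120,40),(130,255,255)),("yel",(20,150,80),(35,255,255))):
    m=cv2.inRange(h,lo,hi); k,l,st,ce=cv2.connectedComponentsWithStats(m)
    for i in range(1,k):
        if st[i,4]>8 and 200<ce[i][1]<300 : print(n,st[i],ce[i].round(1),onz(c,ce[i],165).round(1))
a=cv2.resize(im[200:350,180:380],(800,600),interpolation=cv2.INTER_CUBIC)
cv2.imwrite("pics/topc.png",a)
E
```

```text
[600.  397.3]
[ 532.3 -265.9]
[730.6 389.4]
[ 665.5 -274.7]
corners side [[512.0, 231.0], [180.0, 166.0], [511.0, 294.0], [157.0, 220.0]]
shelf [632.07624508  61.50712274] -0.09973744315730482 666.9611078475468
140 [581.3 207.3 165. ] [[224.8 250.2]] [[405.5 237.4]]
-140 [553.5 -71.3 165. ] [[354.9 261.5]] [[275.7 211.2]]
0 [567.4  68.  165. ] [[289.9 255.9]] [[339.6 224. ]]
blue [296 198  26  27 539] [308.2 210.7] [663.9  27.5 165. ]
blue [355 246   3   8  17] [356.2 249.6] [579.1 -74.5 165. ]
blue [348 270   6   9  30] [350.7 273.6] [527.7 -61.9 165. ]
yel [260 192  27  28 614] [273.1 205.7] [675.6 102.9 165. ]
yel [221 231   8  11  58] [224.4 235.7] [612.4 207.8 165. ]
yel [219 258   7  11  64] [222.  262.8] [554.4 213.4 165. ]
```

View pics/topc.png

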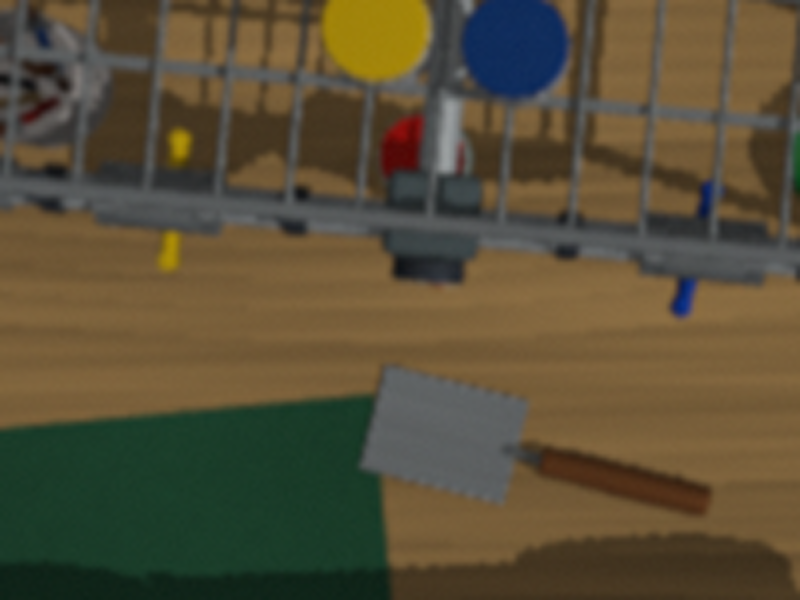

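Request:
apply_moves(
  increments=[
    {"tx":0.02,"ty":0.04,"tz":0.02},
    {"tx":0.045,"ty":0.08,"tz":0.04},
    {"tx":0.07,"ty":0.12,"tz":0.06},
    {"tx":0.095,"ty":0.16,"tz":0.08},
    {"tx":0.12,"ty":0.2,"tz":0.1},
    {"tx":0.145,"ty":0.24,"tz":0.12},
    {"tx":0.17,"ty":0.28,"tz":0.13},
    {"tx":0.195,"ty":0.32,"tz":0.14},
    {"tx":0.22,"ty":0.36,"tz":0.15},
    {"tx":0.245,"ty":0.4,"tz":0.16},
    {"tx":0.27,"ty":0.44,"tz":0.17},
    {"tx":0.29,"ty":0.48,"tz":0.17},
  ],
)

```text
$.increments[0]: bad value
```

```bash
python3 - <<'E'
from h import *
s=read_state();print(s['clock'],s['qpos'].round(3),s['eef_pos'].round(1),s['tool_rot'].round(3))
E
```

```text
0.15 [ 1.282  0.629  0.038  1.518 -0.027  0.996 -0.02 ] [ 143.6 -633.5  230.6] [-3.14   0.     0.223]
```

Request:
apply_moves(
  increments=[
    {"tx":0.02,"ty":0.04,"tz":0.02,"rx":0,"ry":0,"rz":0,"claw":0.085},
    {"tx":0.045,"ty":0.08,"tz":0.04,"rx":0,"ry":0,"rz":0,"claw":0.085},
    {"tx":0.07,"ty":0.12,"tz":0.06,"rx":0,"ry":0,"rz":0,"claw":0.085},
    {"tx":0.095,"ty":0.16,"tz":0.08,"rx":0,"ry":0,"rz":0,"claw":0.085},
    {"tx":0.12,"ty":0.2,"tz":0.1,"rx":0,"ry":0,"rz":0,"claw":0.085},
    {"tx":0.145,"ty":0.24,"tz":0.12,"rx":0,"ry":0,"rz":0,"claw":0.085},
    {"tx":0.17,"ty":0.28,"tz":0.13,"rx":0,"ry":0,"rz":0,"claw":0.085},
    {"tx":0.195,"ty":0.32,"tz":0.14,"rx":0,"ry":0,"rz":0,"claw":0.085},
    {"tx":0.22,"ty":0.36,"tz":0.15,"rx":0,"ry":0,"rz":0,"claw":0.085},
    {"tx":0.245,"ty":0.4,"tz":0.16,"rx":0,"ry":0,"rz":0,"claw":0.085},
    {"tx":0.27,"ty":0.44,"tz":0.17,"rx":0,"ry":0,"rz":0,"claw":0.085},
    {"tx":0.29,"ty":0.48,"tz":0.17,"rx":0,"ry":0,"rz":0,"claw":0.085},
  ],
)

```text
clock: 1.35
eef_pos: [435.3, -152.1, 402.6]
tool_rot: [3.14, -0.003, 0.223]
force: [0.8, -0.1, -1.1]
width: 84.9
```

```bash
python3 - <<'E'
from h import *
s=read_state();print(s['clock'],s['qpos'].round(3),s['eef_pos'].round(1),s['tool_rot'].round(3))
a=get_image("side");b=get_image("wrist")
cv2.imwrite("pics/s1.png",np.hstack([cv2.resize(x,(400,300)) for x in(a,b)])[:,:,::-1])
E
```

```text
1.35 [ 0.425  0.186 -0.183  1.742  0.036  1.213 -1.115] [ 435.3 -152.1  402.6] [ 3.14e+00 -3.00e-03  2.23e-01]
```

View pics/s1.png

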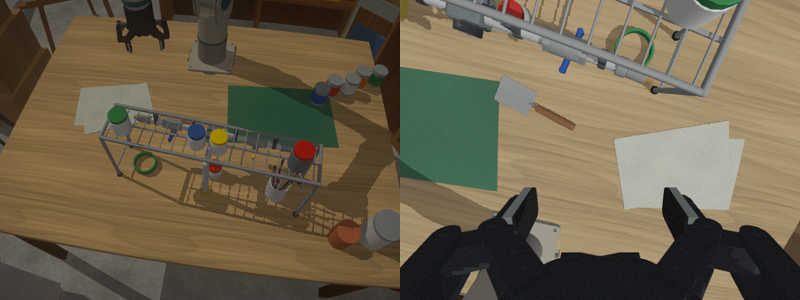

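```bash
cat >> h.py <<'E'
AX=np.array([553.5,-71.3,165.]); YAW=-.0997
RS=R.from_euler('z',YAW).as_matrix()
def inc(p,fwd,lat,twist=0,base=None):
    """p: TCP relative to blue axis in shelf axes mm; fwd/lat/twist deg -> increments"""
    s=read_state(); e,t=base if base else (s['eef_pos'],s['tool_rot'])
    d=np.array([np.tan(np.radians(fwd)),-np.tan(np.radians(lat)),-1]);d/=np.linalg.norm(d)
    x=np.array([1,0,0])-d[0]*d;x/=np.linalg.norm(x)
    Rt=RS@np.c_[x,np.cross(d,x),d]@R.from_euler('z',twist,degrees=True).as_matrix()
    rv=R.from_matrix(Rt@R.from_euler('xyz',t).as_matrix().T).as_rotvec(degrees=True)/5
    W=AX+RS@np.array(p,float)
    print("world",W.round(0),"t",((W-e)/1000).round(3),"r",rv.round(2))
def st():
    s=read_state();R_=RS.T@R.from_euler('xyz',s['tool_rot']).as_matrix();d=R_[:,2]
    print(round(s['clock'],2),"q",s['qpos'].round(2),"rel",(RS.T@(s['eef_pos']-AX)).round(1),"fwd/lat",np.degrees(np.arctan2([d[0],-d[1]],-d[2])).round(1),"F",s['force'].round(1),"w",round(s['width'],1))
E
python3 -c "
from h import *
st();inc((-75,-40,95),10,0)"
```

```text
1.45 q [ 0.42  0.19 -0.19  1.74  0.03  1.21 -1.11] rel [-109.   -87.1  236.6] fwd/lat [ 0.1 -0.2] F [0.4 0.2 0.3] w 85.5
world [ 475. -104.  260.] t [ 0.039  0.044 -0.142] r [ 0.1  -1.97 -3.82]
```

Request:
apply_moves(
  increments=[
    {"tx":0.008,"ty":0.01,"tz":-0.03,"rx":0.02,"ry":-0.4,"rz":-0.8,"claw":0},
    {"tx":0.016,"ty":0.02,"tz":-0.06,"rx":0.04,"ry":-0.8,"rz":-1.6,"claw":0},
    {"tx":0.024,"ty":0.03,"tz":-0.09,"rx":0.06,"ry":-1.2,"rz":-2.4,"claw":0},
    {"tx":0.032,"ty":0.04,"tz":-0.12,"rx":0.08,"ry":-1.6,"rz":-3.2,"claw":0},
    {"tx":0.039,"ty":0.044,"tz":-0.142,"rx":0.1,"ry":-1.97,"rz":-3.82,"claw":0},
    {"tx":0.039,"ty":0.044,"tz":-0.142,"rx":0.1,"ry":-1.97,"rz":-3.82,"claw":0},
    {"tx":0.039,"ty":0.044,"tz":-0.142,"rx":0.1,"ry":-1.97,"rz":-3.82,"claw":0},
  ],
)

```text
clock: 2.15
eef_pos: [472.5, -110.4, 259.6]
tool_rot: [3.14, -0.17, -0.11]
force: [0.8, 0.0, 0.6]
width: -0.1
```

```bash
python3 -c "
from h import *
st()
c=cal('wrist');b=get_image('wrist');cv2.imwrite('pics/w2.png',b[:,:,::-1])
np.save('w2.npy',np.array([np.r_[x.ravel()] for x in c],dtype=object),allow_pickle=True)
h=cv2.cvtColor(b,cv2.COLOR_RGB2HSV);m=cv2.inRange(h,(105,120,40),(130,255,255))
k,l,s,ce=cv2.connectedComponentsWithStats(m)
for i in range(1,k):
  if s[i,4]>60: print(s[i],ce[i].round(1),onz(c,ce[i],165).round(1))
print('axis pred',proj(c,AX).round(1))
inc((-75,-40,85),15,-20);inc((-75,-40,85),18,20);inc((-75,-40,85),32,10)
"
```

```text
2.15 q [ 0.29  0.28 -0.15  2.07  0.06  0.62 -1.57] rel [-76.7 -46.9  94.6] fwd/lat [9.8 0.2] F [0.8 0.  0.6] w -0.1
[243 104  18  17 251] [251.  112.8] [585.7 -76.  165. ]
[231 180  20  33 491] [240.4 196.4] [529.4 -60.9 165. ]
axis pred [[250.4 160.5]]
world [ 475. -104.  250.] t [ 0.002  0.007 -0.01 ] r [ 3.9  -1.26 -0.02]
world [ 475. -104.  250.] t [ 0.002  0.007 -0.01 ] r [-4.1  -0.98  0.38]
world [ 475. -104.  250.] t [ 0.002  0.007 -0.01 ] r [-2.4  -4.11  0.51]
```

View pics/w2.png

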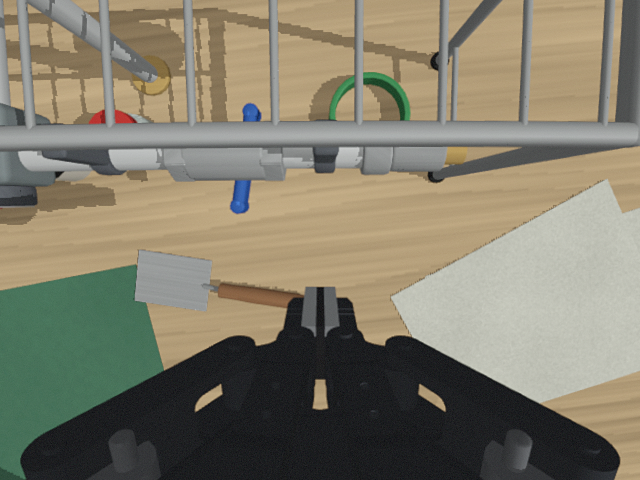

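Request:
apply_moves(
  increments=[
    {"tx":0.0,"ty":0.0,"tz":0,"rx":-1.0,"ry":-0.25,"rz":0.1,"claw":0},
    {"tx":0.0,"ty":0.0,"tz":0,"rx":-2.0,"ry":-0.5,"rz":0.2,"claw":0},
    {"tx":0.0,"ty":0.0,"tz":0,"rx":-3.0,"ry":-0.75,"rz":0.3,"claw":0},
    {"tx":0.0,"ty":0.0,"tz":0,"rx":-4.1,"ry":-0.98,"rz":0.38,"claw":0},
    {"tx":0.0,"ty":0.0,"tz":0,"rx":-4.1,"ry":-0.98,"rz":0.38,"claw":0},
  ],
)

```text
clock: 2.7
eef_pos: [474.1, -105.8, 259.9]
tool_rot: [2.778, -0.278, 0.014]
force: [-0.1, 1.6, -0.4]
width: 0.2
```

```bash
python3 -c "
from h import *
st();inc((-75,-40,85),26,20);inc((-75,-40,85),32,10)
a=np.load('w2.npy',allow_pickle=True);c=(a[0].reshape(3,3).astype(float),a[1].astype(float),a[2].astype(float),a[3].reshape(3,3).astype(float))
f=onz(c,(239,210),165);r=onz(c,(252,105.5),165);print(f,r,np.linalg.norm(f-r),(f+r)/2, RS.T@(f-r))
"
```

```text
2.7 q [-0.24  0.27  0.15  2.22  0.73  0.53 -2.32] rel [-75.6 -42.3  94.9] fwd/lat [18.2 19.8] F [-0.1  1.6 -0.4] w 0.2
world [ 475. -104.  250.] t [ 0.001  0.002 -0.01 ] r [-0.14 -1.43  0.41]
world [ 475. -104.  250.] t [ 0.001  0.002 -0.01 ] r [ 1.71 -3.    0.65]
[520.00315847 -58.56437345 165.        ] [590.47892601 -77.28557708 165.        ] 72.91993743677287 [555.24104224 -67.92497527 165.        ] [-71.98920318  11.61343621   0.        ]
```

```bash
sed -i 's/AX=np.array.*; YAW/AX=np.array([554.5,-69,165.]); YAW/' h.py; python3 -c "
from h import *
inc((-75,-42,95),20,20,-96);inc((-75,-42,95),20,20,-90)
"
```

```text
world [ 476. -103.  260.] t [0.002 0.003 0.   ] r [-5.31  6.5  17.16]
world [ 476. -103.  260.] t [0.002 0.003 0.   ] r [-4.98  6.07 16.09]
```

Request:
apply_moves(
  increments=[
    {"tx":0,"ty":0,"tz":0,"rx":-0.44,"ry":0.54,"rz":1.43,"claw":0},
    {"tx":0,"ty":0,"tz":0,"rx":-0.88,"ry":1.08,"rz":2.86,"claw":0},
    {"tx":0,"ty":0,"tz":0,"rx":-1.33,"ry":1.62,"rz":4.29,"claw":0},
    {"tx":0,"ty":0,"tz":0,"rx":-1.77,"ry":2.17,"rz":5.72,"claw":0},
    {"tx":0,"ty":0,"tz":0,"rx":-2.21,"ry":2.71,"rz":7.15,"claw":0},
    {"tx":0,"ty":0,"tz":0,"rx":-2.65,"ry":3.25,"rz":8.58,"claw":0},
    {"tx":0,"ty":0,"tz":0,"rx":-3.1,"ry":3.79,"rz":10.0,"claw":0},
    {"tx":0,"ty":0,"tz":0,"rx":-3.54,"ry":4.33,"rz":11.44,"claw":0},
    {"tx":0,"ty":0,"tz":0,"rx":-3.98,"ry":4.88,"rz":12.87,"claw":0},
    {"tx":0,"ty":0,"tz":0,"rx":-4.42,"ry":5.42,"rz":14.3,"claw":0},
    {"tx":0,"ty":0,"tz":0,"rx":-4.87,"ry":5.96,"rz":15.73,"claw":0},
    {"tx":0,"ty":0,"tz":0,"rx":-5.31,"ry":6.5,"rz":17.16,"claw":0},
  ],
)

```text
clock: 3.9
eef_pos: [473.1, -112.2, 260.6]
tool_rot: [2.846, 0.383, 1.569]
force: [0.2, 0.1, 0.1]
width: -0.0
```

```bash
python3 -c "
from h import *
st();inc((-75,-42,95),24,20,-180)
"
```

```text
3.9 q [ 0.    0.26 -0.14  2.24  0.91  0.57 -0.84] rel [-76.7 -51.1  95.6] fwd/lat [20.1 20.2] F [0.2 0.1 0.1] w -0.0
world [ 476. -103.  260.] t [ 0.003  0.009 -0.001] r [-5.46  5.44 15.04]
```

Request:
apply_moves(
  increments=[
    {"tx":0,"ty":0,"tz":0,"rx":-0.54,"ry":0.54,"rz":1.5,"claw":0},
    {"tx":0,"ty":0,"tz":0,"rx":-1.09,"ry":1.09,"rz":3.0,"claw":0},
    {"tx":0,"ty":0,"tz":0,"rx":-1.64,"ry":1.63,"rz":4.5,"claw":0},
    {"tx":0,"ty":0,"tz":0,"rx":-2.18,"ry":2.18,"rz":6.0,"claw":0},
    {"tx":0,"ty":0,"tz":0,"rx":-2.73,"ry":2.72,"rz":7.5,"claw":0},
    {"tx":0,"ty":0,"tz":0,"rx":-3.28,"ry":3.26,"rz":9.0,"claw":0},
    {"tx":0,"ty":0,"tz":0,"rx":-3.82,"ry":3.81,"rz":10.5,"claw":0},
    {"tx":0,"ty":0,"tz":0,"rx":-4.37,"ry":4.35,"rz":12.0,"claw":0},
    {"tx":0,"ty":0,"tz":0,"rx":-4.91,"ry":4.9,"rz":13.5,"claw":0},
    {"tx":0,"ty":0,"tz":0,"rx":-5.46,"ry":5.44,"rz":15.04,"claw":0},
    {"tx":0,"ty":0,"tz":0,"rx":-5.46,"ry":5.44,"rz":15.04,"claw":0},
  ],
)

```text
clock: 5.0
eef_pos: [472.8, -112.5, 260.6]
tool_rot: [-2.767, 0.372, -3.105]
force: [-0.3, -0.2, -0.2]
width: 0.2
```

```bash
python3 -c "
from h import *
st();inc((-80,-45,95),28,20,-180);inc((-80,-45,90),34,14,-180)
"
```

```text
5.0 q [ 0.15  0.25 -0.32  2.3   1.1   0.56  0.44] rel [-76.9 -51.4  95.6] fwd/lat [24.  20.1] F [-0.3 -0.2 -0.2] w 0.2
world [ 470. -106.  260.] t [-0.002  0.007 -0.001] r [-0.08 -0.71  0.33]
world [ 470. -106.  255.] t [-0.002  0.007 -0.006] r [ 0.98 -2.11  0.68]
```

```bash
python3 -c "
from h import *
inc((-62,-48,20),33,14,-180)
"
```

```text
world [ 488. -111.  185.] t [ 0.015  0.002 -0.076] r [ 1.   -1.92  0.62]
```

Request:
apply_moves(
  increments=[
    {"tx":0.005,"ty":0,"tz":-0.025,"rx":0.33,"ry":-0.64,"rz":0.2,"claw":0},
    {"tx":0.01,"ty":0,"tz":-0.05,"rx":0.66,"ry":-1.28,"rz":0.4,"claw":0},
    {"tx":0.015,"ty":0.002,"tz":-0.076,"rx":1.0,"ry":-1.92,"rz":0.62,"claw":0},
    {"tx":0.015,"ty":0.002,"tz":-0.076,"rx":1.0,"ry":-1.92,"rz":0.62,"claw":0},
    {"tx":0.015,"ty":0.002,"tz":-0.076,"rx":1.0,"ry":-1.92,"rz":0.62,"claw":0},
  ],
)

```text
clock: 5.5
eef_pos: [483.0, -113.6, 179.1]
tool_rot: [-2.807, 0.462, -3.065]
force: [-0.4, 1.0, -2.7]
width: -0.3
```

```bash
python3 -c "
from h import *
st();inc((-62,-45,-10),33,14,-180);inc((-30,-45,-10),33,14,-180)
b=get_image('top');cv2.imwrite('pics/t3.png',cv2.resize(b[180:360,260:500],(800,600),interpolation=cv2.INTER_CUBIC)[:,:,::-1])
"
```

```text
5.5 q [ 0.59  0.56 -0.93  2.45  1.77  0.82 -0.22] rel [-66.7 -51.5  14.1] fwd/lat [29.2 16.4] F [-0.4  1.  -2.7] w -0.3
world [ 488. -108.  155.] t [ 0.005  0.006 -0.024] r [ 0.55 -0.9  -0.02]
world [ 520. -111.  155.] t [ 0.037  0.003 -0.024] r [ 0.55 -0.9  -0.02]
```

View pics/t3.png

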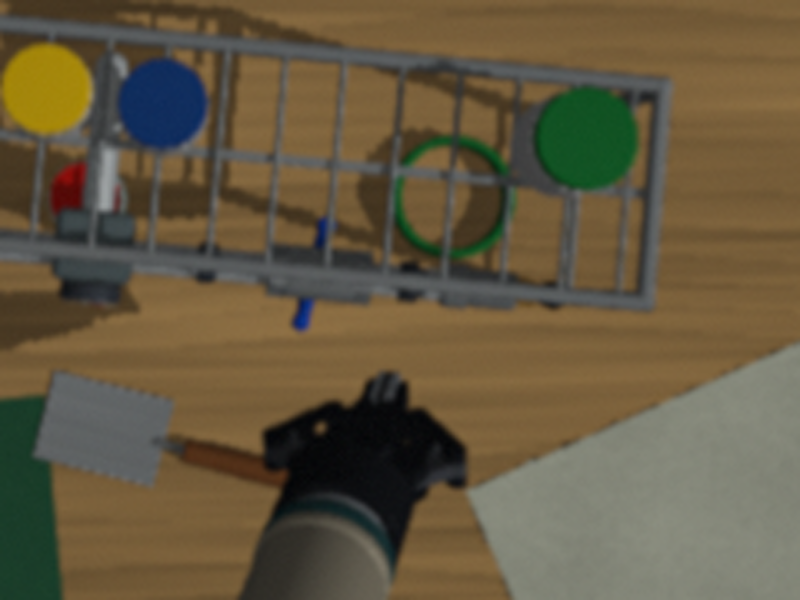

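Request:
apply_moves(
  increments=[
    {"tx":0.015,"ty":0.002,"tz":-0.01,"rx":0,"ry":0,"rz":0,"claw":0},
    {"tx":0.025,"ty":0.003,"tz":-0.02,"rx":0,"ry":0,"rz":0,"claw":0},
    {"tx":0.025,"ty":0.003,"tz":-0.024,"rx":0,"ry":0,"rz":0,"claw":0},
    {"tx":0.025,"ty":0.003,"tz":-0.024,"rx":0,"ry":0,"rz":0,"claw":0},
  ],
)

```text
clock: 5.95
eef_pos: [507.0, -110.5, 154.6]
tool_rot: [-2.804, 0.458, -3.061]
force: [-0.4, -1.0, 0.8]
width: -0.0
```

```bash
python3 -c "
from h import *
st();inc((-28,-40,-10),30,15,-180);print(cal('top') and proj(cal('top'),read_state()['eef_pos']))
"
```

```text
5.95 q [ 0.55  0.65 -0.89  2.41  1.82  0.87 -0.24] rel [-43.1 -46.  -10.4] fwd/lat [29.  16.5] F [-0.4 -1.   0.8] w -0.0
world [ 523. -106.  155.] t [0.016 0.004 0.   ] r [ 0.42 -0.34 -0.22]
[[372.85738512 282.75394962]]
```

Request:
apply_moves(
  increments=[
    {"tx":0.016,"ty":-0.001,"tz":0,"rx":0,"ry":0,"rz":0,"claw":0},
    {"tx":0.018,"ty":0.012,"tz":0,"rx":0,"ry":0,"rz":0,"claw":0},
    {"tx":0.019,"ty":0.024,"tz":0,"rx":0,"ry":0,"rz":0,"claw":0},
    {"tx":0.019,"ty":0.03,"tz":0,"rx":0,"ry":0,"rz":0,"claw":0},
    {"tx":0.02,"ty":0.036,"tz":0,"rx":0,"ry":0,"rz":0,"claw":0},
    {"tx":0.02,"ty":0.041,"tz":0,"rx":0,"ry":0,"rz":0,"claw":0},
  ],
)

```text
clock: 6.55
eef_pos: [527.4, -72.3, 155.8]
tool_rot: [-2.797, 0.46, -3.061]
force: [0.9, -9.6, 0.2]
width: -0.0
```

```bash
python3 -c "
from h import *
st()
"
```

```text
6.55 q [ 0.44  0.67 -0.89  2.36  1.74  0.92 -0.24] rel [-26.6  -6.   -9.2] fwd/lat [29.2 17. ] F [ 0.9 -9.6  0.2] w -0.0
```

Request:
apply_moves(
  increments=[
    {"tx":0.001,"ty":0.007,"tz":0,"rx":0,"ry":0,"rz":0,"claw":0},
    {"tx":0.002,"ty":0.013,"tz":0,"rx":0,"ry":0,"rz":0,"claw":0},
    {"tx":0.002,"ty":0.019,"tz":0,"rx":0,"ry":0,"rz":0,"claw":0},
    {"tx":0.004,"ty":0.023,"tz":0,"rx":0,"ry":0,"rz":0,"claw":0},
    {"tx":0.007,"ty":0.026,"tz":0,"rx":0,"ry":0,"rz":0,"claw":0},
  ],
)

```text
clock: 7.05
eef_pos: [531.3, -47.5, 154.2]
tool_rot: [-2.796, 0.454, -3.062]
force: [-3.3, -9.1, -0.8]
width: 0.1
```

```bash
python3 -c "
from h import *
st()
for n in('top','wrist'): cv2.imwrite(f'pics/{n}4.png',get_image(n)[:,:,::-1])
t=cv2.imread('pics/top4.png')[200:320,280:440];cv2.imwrite('pics/c4.png',np.hstack([cv2.resize(t,(400,300)),cv2.resize(cv2.imread('pics/wrist4.png'),(400,300))]))
"
```

```text
7.05 q [ 0.38  0.68 -0.9   2.33  1.69  0.95 -0.25] rel [-25.2  19.1 -10.8] fwd/lat [28.9 17.1] F [-3.3 -9.1 -0.8] w 0.1
```

View pics/c4.png

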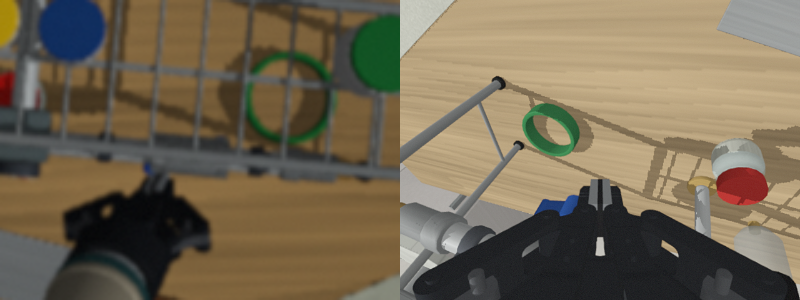

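Request:
apply_moves(
  increments=[
    {"tx":0.003,"ty":0.002,"tz":0,"rx":0,"ry":0,"rz":0,"claw":0},
    {"tx":0.006,"ty":0.003,"tz":0,"rx":0,"ry":0,"rz":0,"claw":0},
    {"tx":0.009,"ty":0.004,"tz":0,"rx":0,"ry":0,"rz":0,"claw":0},
    {"tx":0.011,"ty":0.004,"tz":0,"rx":0,"ry":0,"rz":0,"claw":0},
    {"tx":0.011,"ty":0.004,"tz":0,"rx":0,"ry":0,"rz":0,"claw":0},
  ],
)

```text
clock: 7.65
eef_pos: [542.0, -41.5, 153.7]
tool_rot: [-2.8, 0.454, -3.061]
force: [-6.0, -4.5, 0.1]
width: -0.3
```

```bash
python3 -c "
from h import *
st()
"
```

```text
7.65 q [ 0.37  0.69 -0.89  2.31  1.68  0.95 -0.23] rel [-15.1  26.1 -11.3] fwd/lat [28.8 16.8] F [-6.  -4.5  0.1] w -0.3
```

Request:
apply_moves(
  increments=[
    {"tx":0.0015,"ty":0,"tz":0,"rx":0,"ry":0,"rz":0,"claw":0},
    {"tx":0.003,"ty":0,"tz":0,"rx":0,"ry":0,"rz":0,"claw":0},
    {"tx":0.003,"ty":0,"tz":0,"rx":0,"ry":0,"rz":0,"claw":0},
  ],
)

```text
clock: 7.95
eef_pos: [543.6, -41.2, 153.5]
tool_rot: [-2.801, 0.452, -3.06]
force: [-10.8, -3.5, 3.3]
width: -0.1
```

```bash
python3 -c "
from h import *
st()
"
```

```text
7.95 q [ 0.37  0.69 -0.89  2.3   1.67  0.95 -0.22] rel [-13.6  26.5 -11.5] fwd/lat [28.7 16.7] F [-10.8  -3.5   3.3] w -0.1
```

Force is rising; push a little further to confirm the stop.

Request:
apply_moves(
  increments=[
    {"tx":0.002,"ty":0,"tz":0,"rx":0,"ry":0,"rz":0,"claw":0},
    {"tx":0.004,"ty":0,"tz":0,"rx":0,"ry":0,"rz":0,"claw":0},
    {"tx":0.004,"ty":0,"tz":0,"rx":0,"ry":0,"rz":0,"claw":0},
  ],
)

```text
clock: 8.25
eef_pos: [544.1, -41.2, 152.5]
tool_rot: [-2.801, 0.446, -3.06]
force: [-23.1, -1.9, 11.5]
width: 0.2
```

```bash
python3 -c "
from h import *
st()
"
```

```text
8.25 q [ 0.37  0.69 -0.89  2.3   1.67  0.94 -0.21] rel [-13.1  26.6 -12.5] fwd/lat [28.4 16.7] F [-23.1  -1.9  11.5] w 0.2
```

Request:
apply_moves(
  increments=[
    {"tx":-0.01,"ty":0.001,"tz":0,"rx":0,"ry":0,"rz":0,"claw":0},
    {"tx":-0.025,"ty":0.002,"tz":0,"rx":0,"ry":0,"rz":0,"claw":0},
    {"tx":-0.045,"ty":0.004,"tz":0,"rx":0,"ry":0,"rz":0,"claw":0},
    {"tx":-0.06,"ty":-0.01,"tz":0.03,"rx":0,"ry":0.7,"rz":0,"claw":0},
    {"tx":-0.075,"ty":-0.03,"tz":0.07,"rx":0,"ry":1.4,"rz":0,"claw":0},
    {"tx":-0.09,"ty":-0.07,"tz":0.11,"rx":0,"ry":2,"rz":0,"claw":0},
    {"tx":-0.1,"ty":-0.11,"tz":0.15,"rx":0,"ry":2,"rz":0,"claw":0},
    {"tx":-0.1,"ty":-0.13,"tz":0.18,"rx":0,"ry":2,"rz":0,"claw":0},
    {"tx":-0.1,"ty":-0.13,"tz":0.18,"rx":0,"ry":2,"rz":0,"claw":0},
  ],
)

```text
clock: 9.15
eef_pos: [453.2, -161.9, 327.2]
tool_rot: [-2.82, 0.284, -3.063]
force: [-0.1, -0.9, -0.6]
width: 0.0
```

```bash
python3 -c "
from h import *
st()
for n in('top','side'): cv2.imwrite(f'pics/{n}5.png',get_image(n)[:,:,::-1])
t=cv2.imread('pics/top5.png')[200:320,280:440];s=cv2.imread('pics/side5.png')[150:270,200:360]
cv2.imwrite('pics/c5.png',np.hstack([cv2.resize(x,(400,300),interpolation=cv2.INTER_CUBIC) for x in(t,s)]))
for n in('top','side'):
  h=cv2.cvtColor(cv2.imread(f'pics/{n}5.png'),cv2.COLOR_BGR2HSV);m=cv2.inRange(h,(105,120,40),(130,255,255))
  k,l,q,ce=cv2.connectedComponentsWithStats(m)
  print(n,proj(cal(n),AX).round(0),[(q[i].tolist(),(RS.T@(onz(cal(n),ce[i],165)-AX)).round(0).tolist()) for i in range(1,k) if q[i,4]>4])
"
```

```text
9.15 q [ 1.04  0.23 -1.13  2.14  0.8   0.77  1.  ] rel [ -91.5 -102.6  162.2] fwd/lat [19.2 16.2] F [-0.1 -0.9 -0.6] w 0.0
top [[354. 261.]] [([296, 198, 26, 27, 539], [99.0, 107.0, 0.0]), ([190, 208, 2, 3, 5], [80.0, 359.0, 0.0]), ([110, 400, 23, 25, 152], [-357.0, 462.0, 0.0])]
side [[277. 212.]] [([611, 60, 5, 2, 7], [-712.0, 771.0, 0.0]), ([610, 62, 4, 7, 8], [-690.0, 763.0, 0.0]), ([497, 144, 27, 23, 333], [-271.0, 480.0, 0.0]), ([300, 198, 28, 24, 507], [-23.0, 75.0, 0.0]), ([262, 205, 2, 4, 7], [-5.0, -33.0, 0.0]), ([267, 207, 6, 4, 16], [-4.0, -17.0, 0.0]), ([284, 211, 10, 5, 30], [-4.0, 26.0, 0.0])]
```

View pics/c5.png

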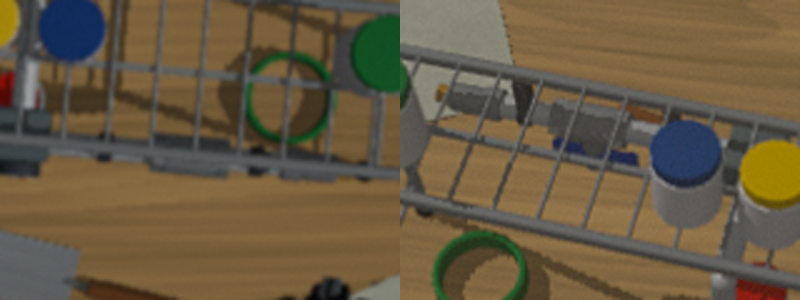

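```bash
python3 -c "
from h import *
a=cv2.imread('pics/top0.png');b=cv2.imread('pics/top5.png')
for n,lo,hi,(x0,y0,x1,y1) in (('yellow',(20,150,80),(35,255,255),(210,225,240,275)),('jar',(0,150,60),(8,255,255),(270,222,300,250)),('tape',(50,100,40),(75,255,255),(370,215,415,262)),('blade',(0,0,90),(180,45,200),(265,285,315,330))):
  r=[]
  for i in(a,b):
    m=cv2.moments(cv2.inRange(cv2.cvtColor(i,cv2.COLOR_BGR2HSV),lo,hi)[y0:y1,x0:x1],True);r.append((round(m['m10']/m['m00'],1),round(m['m01']/m['m00'],1),m['m00']))
  print(n,r)
print('tin diff',cv2.absdiff(a,b)[195:240,160:210].mean())
finish_job()"
```

```text
yellow [(13.1, 24.9, 122.0), (13.2, 25.2, 122.0)]
jar [(9.8, 13.6, 118.0), (9.7, 13.7, 118.0)]
tape [(24.7, 23.9, 213.0), (24.8, 24.1, 214.0)]
blade [(25.7, 23.1, 935.0), (25.8, 23.1, 938.0)]
tin diff 0.7521481481481481
the job is handed in; nothing more can be done
```

The blue-handled valve is fully open. I pushed its front wing round with the closed fingers until it met its firm stop (about 23 N). Then I backed the arm well clear, so nothing is touching the handle.

- **Blue handle:** the last side view shows it in line with the pipe, to within about 2°. In the top view it is completely hidden under the pipe and shelf edge.
- **Everything else:** comparing top views from before and after, the yellow handle, jar, tape roll and scraper blade had not moved (within 0.3 pixels), and the brush tin area looked unchanged.
- **Time and force:** I handed the job in at about 9 s. The highest force I read was about 26 N in total.
- **Problems along the way:** the first move call was refused for a missing field, with no motion. The arm also stopped about 4° short of the forward tilt I wanted, which did not matter. No check failed.

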